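# Sort out the stiff limit switch

### The arm

A 6-joint arm with a two-finger parallel gripper is mounted at the origin on the work surface. World frame = base frame: x ahead of the robot, y to its left, z up, the work surface at z = 0. Lengths are in mm, angles in rad, forces in N, time in s.
With the tool pointing down it reaches from about 275 to 825 mm from the base axis. Payload 4.9 kg.
Tool frame: the origin (TCP) lies at the very end of the fingers, on their centre line; the grasp point (between the pads) lies 19 mm behind it; z points along the fingers, y is the line along which they close (so a half turn about z gives the same grasp; the last joint's range is limited). The gripper opens to 85 mm and grips with 20 to 120 N. Pads are 22 mm wide; open, the fingers measure 114 mm over their backs; the gripper's body (76 mm by 85 mm) begins 54 mm behind the grasp point. The pads swing forward as they close: fully open they stand 13 mm farther back than shut.
Start: joints at [1.079, 0.326, -0.193, 1.052, 0, 1.437], TCP at [192.613, 515.188, 231.281] pointing down, gripper open.
Joint ranges: [-2.65, 2.65], [-0.97, 1.79], [-1.3, 1.35], [-1.93, 2.1], [-1.47, 1.37], [-3.14, 3.14]. Speed limits (rad/s): [2.57, 2.57, 3.14, 3.14, 3.14, 3.14].

### API

Orientations are given as [roll, pitch, yaw] about the fixed x, y, z axes, in that order (R = Rz(yaw) Ry(pitch) Rx(roll)).
In Python, from bench import bot, solve_ik, imaging gives the robot as it stands. Calls block until the motion is done:
- bot.move_ptp(position, orientation): joint-space move of the TCP to a pose.
- bot.movel(position, rot=None, max_speed=150, threshold=None): straight line of the TCP; rot=None keeps the orientation; max_speed is the mean speed in mm/s. With threshold (N) it stops when the force on the tool has changed by that much, and returns True; else False.
- bot.move_j(angles): joint-space move.
- bot.grip(opening, effort=None): opening from 0.0 (shut) to 1.0 (fully open); effort is the grip in N (None keeps the last); returns when the fingers have stopped.
- bot.dwell(seconds).
- solve_ik(position, orientation): joint angles nearest the present ones, or None.
- bot.get_state(): the state.
- imaging.capture(name): name is "scene" or "top" or "wrist"; returns the picture (384x512x3 uint8, blue, green, red); there is no depth.
- imaging.camera_model(name): a dict with "K" (3x3 intrinsics, pixels), "position" and "rotation" of the camera in the world. Camera axes: x right, y up, looking along -z (the intrinsics and any distortion apply to the point x, -y, -z); pixel columns grow to the right and rows downward; lengths in mm; the calibration is good to about 2 mm. A picture is of the moment at which its call begins: read the wrist's pose just before it. camera_model takes no time and is no camera call; for the wrist camera it gives the pose at the moment of the call.
A pose or a line that the arm cannot do raises bot.IKError and nothing moves.
- bot.sign_off(): hands the job in; it is judged then, once.
The state is a dict: "t": time; "qpos": joint angles; "joint_velocities": joint speeds; "effort": joint torques, N m; "tcp_pos": TCP position; "orientation": TCP orientation; "contact_force": force on the tool from outside, world axes, zero at the start; "wrist_torque": the same for the moment, N m; "opening": opening from 0.0 (shut) to 1.0 (fully open); "gripper_force": force on a finger pad.
Only numpy, scipy, OpenCV 4.12 (cv2) and the standard library are available. Lean on these libraries where they do the work, as an engineer would, in place of code of your own. Each camera call takes 0.05 s, during which the arm holds its last target. There are 200 camera calls.

### The job

Check the three limit switches standing in the aluminium rack: working along the row from left to right as seen from the robot, press each steel plunger straight down until you feel it click and let it up again, never ramming it hard onto its stop. One of the three has the wrong spring and takes clearly more force to click than the other two: lift that one out and stand it upright in the red reject tray, without dropping it. The two good switches stay standing in the rack, and the gauge, the bearing and the shims are left alone.

Things in the scene. Friction and masses are not known exactly. Their poses are not given: they have to be found in the camera images.
- rack: fixed aluminium block 66 (x) x 236 (y) x 28 mm high, origin centre of underside, x across the row, y along the row. Three square pockets 34 mm wide and 20 mm deep (floor 8 mm up) at y = +78, 0, -78 mm hold the upright switches with about 1.5 mm play all round.
- nest_1 (a point): centre of the floor of the pocket at the left end (+y) of the rack, as seen from the robot; number 1 in the order of work
- nest_2 (a point): centre of the floor of the pocket at the middle of the rack, as seen from the robot; number 2 in the order of work
- nest_3 (a point): centre of the floor of the pocket at the right end (-y) of the rack, as seen from the robot; number 3 in the order of work
- switch_a: one of three outwardly identical limit switches: black housing 31 x 31 x 56 mm, flat sides, yellow label stripes, about 120 g; any of them may be the stiff one. Origin: centre of the underside; z up. On top a dark guide bush (23 mm diameter, 5 mm high), then the steel plunger with its cap (13 mm). Grip it by opposite flat sides, 36 to 48 mm above its underside (above the rack).
- plunger_a_stem (a point): point on the axis of switch_a's plunger, 72.5 mm above the switch's underside when up; moves down with it. The plunger carries a flat-topped steel adjusting cap, set stiffly on its thread: the cap's top, where one presses, lies 0 to 5 mm above this point, differently on each switch and not measured
- plunger_a (a joint): plunger of switch_a: travel in m, 0 = up, grows as pressed, hard stop at 0.0055, springs back. The force climbs to its peak at about 1.8 mm, then drops away below half as the snap spring clicks over centre; past 3 mm it has surely clicked. Peak about 5 N on the two good ones, 10 to 11 N on the stiff one. More than 18 N (only from ramming the stop) damages it.
- switch_b: one of three outwardly identical limit switches: black housing 31 x 31 x 56 mm, flat sides, yellow label stripes, about 120 g; any of them may be the stiff one. Origin: centre of the underside; z up. On top a dark guide bush (23 mm diameter, 5 mm high), then the steel plunger with its cap (13 mm). Grip it by opposite flat sides, 36 to 48 mm above its underside (above the rack).
- plunger_b_stem (a point): point on the axis of switch_b's plunger, 72.5 mm above the switch's underside when up; moves down with it. The plunger carries a flat-topped steel adjusting cap, set stiffly on its thread: the cap's top, where one presses, lies 0 to 5 mm above this point, differently on each switch and not measured
- plunger_b (a joint): plunger of switch_b: travel in m, 0 = up, grows as pressed, hard stop at 0.0055, springs back. The force climbs to its peak at about 1.8 mm, then drops away below half as the snap spring clicks over centre; past 3 mm it has surely clicked. Peak about 5 N on the two good ones, 10 to 11 N on the stiff one. More than 18 N (only from ramming the stop) damages it.
- switch_c: one of three outwardly identical limit switches: black housing 31 x 31 x 56 mm, flat sides, yellow label stripes, about 120 g; any of them may be the stiff one. Origin: centre of the underside; z up. On top a dark guide bush (23 mm diameter, 5 mm high), then the steel plunger with its cap (13 mm). Grip it by opposite flat sides, 36 to 48 mm above its underside (above the rack).
- plunger_c_stem (a point): point on the axis of switch_c's plunger, 72.5 mm above the switch's underside when up; moves down with it. The plunger carries a flat-topped steel adjusting cap, set stiffly on its thread: the cap's top, where one presses, lies 0 to 5 mm above this point, differently on each switch and not measured
- plunger_c (a joint): plunger of switch_c: travel in m, 0 = up, grows as pressed, hard stop at 0.0055, springs back. The force climbs to its peak at about 1.8 mm, then drops away below half as the snap spring clicks over centre; past 3 mm it has surely clicked. Peak about 5 N on the two good ones, 10 to 11 N on the stiff one. More than 18 N (only from ramming the stop) damages it.
- reject_tray: fixed red plastic tray, 150 x 150 mm outside, rim 20 mm high, walls and floor 4 mm; origin centre of underside. The stiff switch is to stand anywhere on its floor.
- bearing: bystander: steel spherical roller bearing lying flat, 80 mm outside, 40 mm bore, 23 mm high; origin centre of underside
- snap_gauge: bystander: steel C-shaped snap gauge lying flat, about 100 x 110 x 14 mm with four bright measuring pins across its mouth (+x); origin on its underside, in the middle of the C
- shim_1: bystander: brass shim ring, 62 mm outside, 5 mm high; origin centre of underside
- shim_2: bystander: brass shim ring, 54 mm outside, 5 mm high; origin centre of underside
Not all that is in view belongs to the job. Leave any pink look-alike of the switch_c alone.

How it is judged:
By the outcome, as a careful person would: the job done as asked, in the order asked, and still so for the second after the job is handed in, with the robot touching nothing.
It also fails if it takes over 72 s, if anything falls off the work surface, if the arm or the gripper's body presses on something with over 40 N, if the wrist force passes 120 N, or if a joint passes its speed limit or range.

## Working session

There is one attempt and no reset: what is moved stays moved. The work goes in short steps, each a Python script; the robot and the scene stay as the last script left them, time stands still between calls to the robot, and variables do not carry over. Pictures are saved under pics/ and viewed, at most 10 in all, crops included, and the job is handed in when it is done.

```bash
mkdir -p pics; ls; python3 - <<'E'
from bench import bot, imaging
import cv2
for n in ("scene","top"):
    cv2.imwrite(f"pics/{n}0.png",imaging.capture(n))
    m=imaging.camera_model(n);print(n,{k:(v.round(3).tolist() if hasattr(v,'round') else v) for k,v in m.items()})
s=bot.get_state();print(s)
E
```

```text
pics
scene {'K': [[426.776, 0.0, 252.079], [0.0, 426.776, 191.996], [0.0, 0.0, 1.0]], 'position': [1291.99, -293.931, 802.207], 'rotation': [0.831, 0.015, 1.114]}
top {'K': [[371.272, 0.0, 250.718], [0.0, 371.272, 192.744], [0.0, 0.0, 1.0]], 'position': [538.061, 11.599, 988.059], 'rotation': [0.049, 0.016, -1.563]}
{'t': 0.1, 'qpos': array([ 1.07880053e+00,  3.26889318e-01, -1.93471885e-01,  1.05201309e+00,
        1.13003991e-05,  1.43659294e+00]), 'joint_velocities': array([ 0.00076009, -0.00156303,  0.00441773,  0.00022577, -0.00032787,
        0.00074766]), 'effort': array([-8.90355727e-05, -4.44238436e+01,  2.63038588e+01,  7.87381228e-03,
       -1.21890225e-04,  5.04811851e-06]), 'tcp_pos': array([192.35363326, 514.71126867, 230.57405215]), 'orientation': array([-3.14003039e+00, -2.22331780e-04,  2.78380006e+00]), 'contact_force': array([-0.09596557,  0.70264871,  0.22466244]), 'wrist_torque': array([ 0.03451837, -0.00650246,  0.02694147]), 'gripper_force': 0.0, 'opening': 1.001104256665817}
```

View pics/scene0.png

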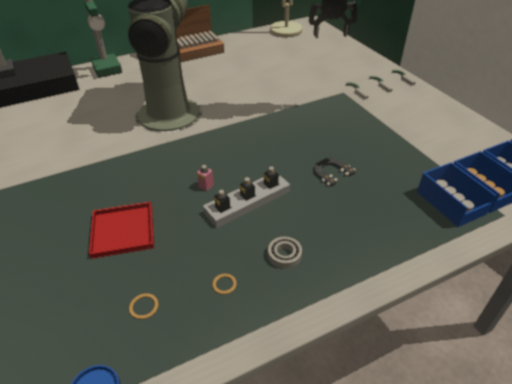

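View pics/top0.png

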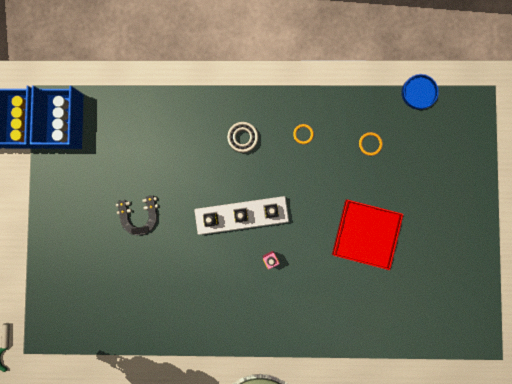

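Top view: the rack is at about (242,215). The three black switches stand at (210,219), (241,215) and (271,211), and +y (left from the robot) is image left. The tray is at (368,235). Candidates for a switch are those three plus the pink decoy at (271,261), which is outside the rack and which I leave alone. The snap gauge's black body at (137,220) is not a switch either. I choose the three in the rack.

```bash
cat > h.py <<'E'
from bench import bot, solve_ik, imaging
import cv2, numpy as np
from scipy.spatial.transform import Rotation as Ro
def ray(m,px,z):
    px=np.atleast_2d(px).astype(float); K=m["K"]; p=np.array(m["position"])
    R=np.array(m["rotation"]); R=R if R.shape==(3,3) else Ro.from_euler("xyz",R).as_matrix()
    d=np.c_[(px[:,0]-K[0][2])/K[0][0],-(px[:,1]-K[1][2])/K[1][1],-np.ones(len(px))]@R.T
    return p+d*((z-p[2])/d[:,2])[:,None]
def big(mask,n=1):
    c=sorted(cv2.findContours(mask.astype(np.uint8),cv2.RETR_EXTERNAL,cv2.CHAIN_APPROX_NONE)[0],key=cv2.contourArea)[::-1]
    return c[:n]
E
python3 - <<'E'
from h import *
for n,roi in (("top",(180,190,300,245)),("scene",(195,165,300,225))):
    im=cv2.imread(f"pics/{n}0.png"); m=imaging.camera_model(n)
    x0,y0,x1,y1=roi; k=np.zeros(im.shape[:2],bool); k[y0:y1,x0:x1]=1
    if n=="top":
        c=big(k&(im.min(2)>130))[0]; P=ray(m,c[:,0],28)[:,:2].astype(np.float32)
        print("rack",cv2.minAreaRect(P))
    f=im.astype(int)
    red=(f[...,2]>120)&(f[...,1]<60)&(f[...,0]<60)
    c=big(red)[0]; P=ray(m,c[:,0],20)[:,:2].astype(np.float32); print(n,"tray",cv2.minAreaRect(P))
    b=k.copy(); 
t=imaging.camera_model("top")
print(ray(t,[[210,219],[241,215],[271,211]],75).round(1))
print(solve_ik([430,20,260],[np.pi,0,0]))
E
```

```text
rack ((527.9904174804688, 53.00665283203125), (67.5451431274414, 236.70872497558594), 8.635687828063965)
top tray ((480.6766662597656, -274.32598876953125), (154.27781677246094, 150.2537078857422), 75.91019439697266)
scene tray ((483.6248474121094, -275.18328857421875), (150.43406677246094, 146.76983642578125), 75.79253387451172)
[[517.5 126.4  75. ]
 [527.8  50.2  75. ]
 [538.2 -23.4  75. ]]
[-0.12534402  0.08290398 -0.42702459  1.06086776  0.          3.01624864]
```

```bash
python3 - <<'E'
from h import *
bot.grip(0.0,40)
bot.move_ptp([440,53,250],[np.pi,0,1.72])
m=imaging.camera_model("wrist"); cv2.imwrite("pics/w0.png",imaging.capture("wrist"))
print(m["position"],m["rotation"],m["K"][0],bot.get_state()["tcp_pos"],bot.get_state()["t"])
E
```

```text
[428.93589413 131.75797782 392.74100461] [-3.11193713e-01 -7.64191739e-05  1.50759831e-01] [299.24022904   0.         256.73862145] [439.99065181  53.73218042 249.96640838] 2.8167
```

View pics/w0.png

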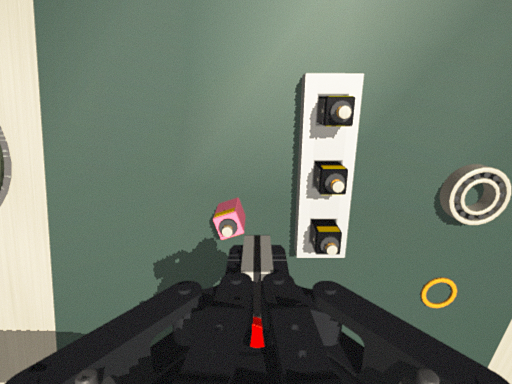

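Wrist view: the rack runs vertically. The switch caps are at (343,111), (337,185) and (331,249), which are black housings with a yellow stripe. The pink decoy is at (228,225), beside the rack. I'll take a second view and triangulate.

```bash
python3 - <<'E'
from h import *
bot.move_ptp([490,-40,250],[np.pi,0,1.72])
m=imaging.camera_model("wrist"); im=imaging.capture("wrist"); cv2.imwrite("pics/w1.png",im)
print(m["position"],bot.get_state()["tcp_pos"],bot.get_state()["t"])
f=im.astype(int)
mask=(im.min(2)>150)
c=[x for x in big(mask,8) if cv2.contourArea(x)>30]
for x in c: print(cv2.contourArea(x),cv2.boundingRect(x))
rack=max((x for x in c if 0.15<min(cv2.minAreaRect(x)[1])/max(cv2.minAreaRect(x)[1])<0.45),key=cv2.contourArea)
print("rack z28",cv2.minAreaRect(ray(m,rack[:,0],28)[:,:2].astype(np.float32)))
x,y,w,h=cv2.boundingRect(rack); g=f[y:y+h,x:x+w]
cv2.imwrite("pics/w1c.png",cv2.resize(im[max(0,y-10):y+h+10,x-40:x+w+40],None,fx=2.2,fy=2.2,interpolation=cv2.INTER_CUBIC)); print(x,y,w,h)
E
```

```text
[479.2880367   37.95398254 392.35910744] [489.65356761 -39.4416327  249.65422208] 3.3667
8953.5 (272, 0, 67, 189)
3420.0 (437, 83, 67, 68)
2625.0 (465, 253, 47, 119)
2100.0 (0, 109, 22, 203)
286.5 (0, 363, 27, 21)
233.0 (178, 128, 33, 32)
93.5 (185, 141, 12, 12)
31.5 (309, 0, 13, 5)
rack z28 ((532.0342407226562, 38.59552764892578), (67.22002410888672, 208.39002990722656), 8.468278884887695)
272 0 67 189
```

View pics/w1c.png

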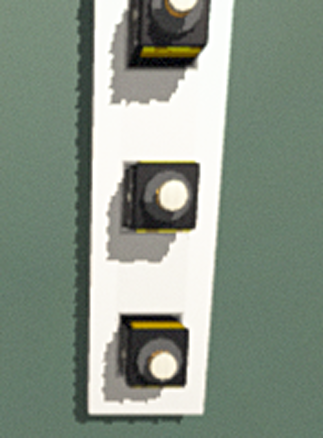

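```bash
python3 - <<'E'
from h import *
R=Ro.from_euler("xyz",[-.3112,-.0001,.15076]).as_matrix()
K=imaging.camera_model("wrist")["K"]
cams=[dict(K=K,position=[428.936,131.758,392.741],rotation=R),dict(K=K,position=[479.288,37.954,392.359],rotation=R)]
ims=[cv2.imread("pics/w0.png"),cv2.imread("pics/w1.png")]
c=big(ims[0].min(2)>150,8); 
for x in c:
    r=cv2.minAreaRect(ray(cams[0],x[:,0],28)[:,:2].astype(np.float32))
    if 180<max(r[1])<260: print("rack w0",r)
def cap(im,g):
    x,y=g; w=im[max(0,y-12):y+12,x-12:x+12]
    n,l,s,ce=cv2.connectedComponentsWithStats((w.min(2)>135).astype(np.uint8))
    o=np.array([x-12,max(0,y-12)]); i=min((i for i in range(1,n) if 15<s[i,4]<250),key=lambda i:np.hypot(*(ce[i]+o-g)))
    return ce[i]+o,s[i,4]
G=[[(343,111),(337,185),(331,249)],[(314,3),(310,79),(305,156)]]
for i in range(3):
    ps=[cap(ims[j],G[j][i]) for j in (0,1)]
    print([ (p.round(1),a) for p,a in ps],[ray(cams[j],ps[j][0],82)[0].round(1) for j in (0,1)])
t=np.array([[528.5,53]]);u=np.array([-np.sin(.1495),np.cos(.1495)])
print("nests",[ (t[0]+d*u).round(1) for d in (78,0,-78)])
E
```

```text
rack w0 ((529.9609985351562, 52.876861572265625), (67.2376708984375, 236.02865600585938), 8.454237937927246)
[(array([344.6, 111.7]), np.int32(137)), (array([314.9,   1.6]), np.int32(49))] [array([518.4, 130.1,  82. ]), array([519.1, 126.1,  82. ])]
[(array([338.1, 186.2]), np.int32(107)), (array([310.7,  86.4]), np.int32(104))] [array([530.1,  52.9,  82. ]), array([530.2,  54.6,  82. ])]
[(array([333. , 251.5]), np.int32(216)), (array([306.1, 164.1]), np.int32(80))] [array([542.7, -25.5,  82. ]), array([541.3, -22.1,  82. ])]
nests [array([516.9, 130.1]), array([528.5,  53. ]), array([540.1, -24.1])]
```

```bash
cat > press.py <<'E'
from h import *
ROT=[np.pi,0,1.7184]
N=[(518.5,130.0),(530.0,52.8),(541.5,-24.3)]
def fz(n=3):
    a=[]
    for _ in range(n): a.append(bot.get_state()["contact_force"][2]); bot.dwell(0.01)
    return np.mean(a)
def press(i):
    x,y=N[i]
    bot.move_ptp([x,y,105],ROT); bot.movel([x,y,91],max_speed=60); bot.dwell(.1)
    b=fz(6); hit=bot.movel([x,y,78],max_speed=8,threshold=1.5)
    s=bot.get_state(); z0=s["tcp_pos"][2]; print("contact",hit,z0.round(2),round(fz()-b,2),s["t"])
    if not hit: return
    log=[];pk=0
    for k in range(1,13):
        bot.movel([x,y,z0-.35*k],max_speed=6)
        f=fz()-b; z=bot.get_state()["tcp_pos"][2]; log.append((round(z0-z,2),round(f,1))); pk=max(pk,f)
        if f>14 or (z0-z>2.9 and f<.6*pk) : break
    print(log,"peak",round(pk,1))
    bot.movel([x,y,105],max_speed=60); print(bot.get_state()["t"],round(fz()-b,2))
E
python3 -c "
from press import *
press(0)"
```

```text
contact True 82.81 5.28 5.8167
[(np.float64(0.11), np.float64(5.6)), (np.float64(0.34), np.float64(6.9)), (np.float64(0.53), np.float64(7.8)), (np.float64(0.77), np.float64(8.5)), (np.float64(1.04), np.float64(9.4)), (np.float64(1.3), np.float64(10.3)), (np.float64(1.66), np.float64(9.4)), (np.float64(2.02), np.float64(10.4)), (np.float64(2.44), np.float64(9.0)), (np.float64(2.9), np.float64(8.3)), (np.float64(3.41), np.float64(7.3)), (np.float64(3.9), np.float64(6.2))] peak 10.4
9.75 -0.54
```

```bash
python3 - <<'E'
from press import *
x,y=N[0]
bot.movel([x,y,87],max_speed=60); bot.dwell(.2); b=bot.get_state(); fb=b["contact_force"]; print(b["tcp_pos"].round(2))
for z in (85.5,84.8,84,83.4,82.8,82.2,81.6,81,80.4,79.8,79.2):
    bot.movel([x,y,z],max_speed=8); r=[]
    for _ in range(3):
        s=bot.get_state(); r.append((s["contact_force"]-fb)[2].round(1)); bot.dwell(.06)
    s=bot.get_state();f=(s["contact_force"]-fb); print(z,s["tcp_pos"].round(2),r,f.round(1),((s["wrist_torque"]-b["wrist_torque"])*1).round(2),s["t"])
    if f[2]>13: break
E
```

```text
[518.72 130.03  87.2 ]
85.5 [518.54 130.    85.54] [np.float64(-0.5), np.float64(0.1), np.float64(-0.2)] [-1.   0.5 -1.4] [ 0.03  0.03 -0.04] 10.9333
84.8 [518.52 130.    84.83] [np.float64(-0.3), np.float64(-0.4), np.float64(-0.8)] [-1.2 -0.7 -0.9] [ 0.    0.   -0.06] 11.3583
84 [518.51 129.99  84.01] [np.float64(-0.7), np.float64(-0.2), np.float64(-0.2)] [ 0.6 -0.8 -0.3] [ 0.03  0.04 -0.03] 11.7833
83.4 [518.5  130.01  83.4 ] [np.float64(-0.7), np.float64(-0.7), np.float64(-1.4)] [-0.2  0.5 -0.3] [-0.03  0.11 -0.04] 12.2083
82.8 [518.65 130.02  82.98] [np.float64(2.0), np.float64(2.0), np.float64(2.9)] [-0.5  0.2  2.7] [-0.04  0.1  -0.06] 12.6333
82.2 [518.78 130.03  82.64] [np.float64(5.5), np.float64(5.8), np.float64(5.0)] [-1.6  0.3  5.5] [-0.03  0.25 -0.07] 13.0583
81.6 [518.88 130.02  82.31] [np.float64(6.4), np.float64(8.0), np.float64(6.8)] [-2.  -0.2  6.7] [-0.07  0.37  0.01] 13.4833
81 [519.01 130.05  81.92] [np.float64(9.1), np.float64(8.0), np.float64(9.2)] [-1.9  0.1  9.2] [-0.04  0.39 -0.05] 13.9083
80.4 [519.08 130.07  81.45] [np.float64(9.9), np.float64(10.1), np.float64(9.4)] [-2.3  0.1  8.9] [-0.03  0.48 -0.07] 14.3333
79.8 [519.05 130.08  80.8 ] [np.float64(8.4), np.float64(8.5), np.float64(8.5)] [-2.2 -0.3  9.8] [-0.07  0.52 -0.11] 14.7583
79.2 [518.9  130.06  80.04] [np.float64(8.8), np.float64(7.7), np.float64(7.9)] [-2.7 -0.8  7.7] [-0.02  0.4  -0.04] 15.1833
```

```bash
python3 - <<'E'
from press import *
x,y=N[0]
for z in (78.7,78.3,78.0):
    bot.movel([x,y,z],max_speed=8)
    s=bot.get_state(); print(s["tcp_pos"].round(2),s["contact_force"].round(1))
    if s["contact_force"][2]>12 or s["tcp_pos"][2]<78.7: break
a=imaging.capture("wrist");
bot.movel([x,y,110],max_speed=80)
b=imaging.capture("wrist"); print(bot.get_state()["t"])
cv2.imwrite("pics/p1.png",np.hstack([cv2.resize(v[120:320,160:360],None,fx=1.9,fy=1.9) for v in (a,b)]))
E
```

```text
[518.83 130.05  79.33] [-1.7 -1.3  6.6]
[518.72 130.03  78.76] [-1.5 -0.4  5. ]
[518.7  129.99  78.35] [-0.3 -0.4  5.7]
16.5833
```

View pics/p1.png

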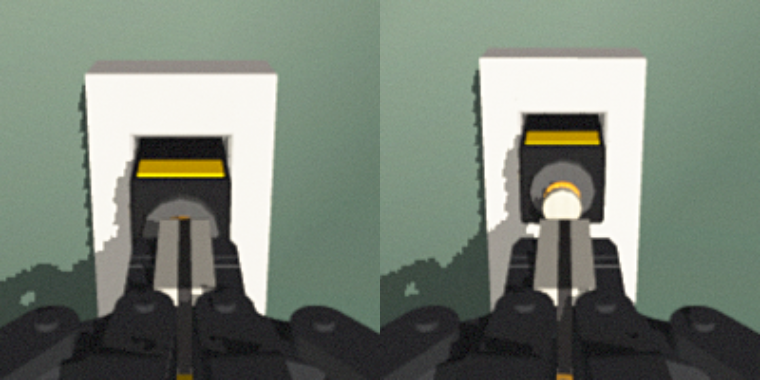

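The left picture (pressed) shows the shut fingers centred on switch 1's cap and the housing upright; the right one shows the cap sprung back. Switch 1 peaked at about 10.2 N and fell to 5 N at 4.5–4.9 mm of travel, so it clicked and looks like the stiff one. Next are switches 2 and 3.

```bash
sed -i 's/range(1,13)/range(1,15)/; s/if f>14.*: break/if f>13 or z0-z>=3.4: break/; s/91\],max_speed=60/90],max_speed=60/; s/(round(z0-z,2),round(f,1))/(float(round(z0-z,2)),float(round(f,1)))/' press.py
python3 -c "
from press import *
press(1)"
```

```text
contact True 83.12 3.81 18.4333
[(0.23, 4.1), (0.64, 4.9), (1.0, 4.8), (1.36, 4.8), (1.71, 5.3), (2.12, 4.8), (2.51, 4.0), (2.86, 3.5), (3.23, 3.1), (3.59, 2.6)] peak 5.3
21.7917 0.51
```

```bash
python3 -c "
from press import *
press(2)"
```

```text
contact True 80.88 3.62 23.825
[(0.24, 3.6), (0.64, 5.3), (0.99, 4.2), (1.35, 5.0), (1.75, 5.0), (2.15, 5.0), (2.52, 4.0), (2.84, 3.4), (3.21, 3.6), (3.59, 3.1)] peak 5.3
27.225 0.04
```

Switches 2 and 3 both click at about 5 N, so switch 1 is the stiff one. Now I'll grip it across the row.

```bash
python3 - <<'E'
from press import *
x,y=N[0]
bot.move_ptp([x,y,130],ROT); bot.grip(0.75,40)
bot.movel([x,y,30.5],max_speed=90); s=bot.get_state(); print(s["tcp_pos"].round(1),s["contact_force"].round(1))
bot.grip(0.0,40); s=bot.get_state(); print(s["opening"],s["gripper_force"],s["tcp_pos"].round(1),s["contact_force"].round(1))
if s["gripper_force"]>10 and .2<s["opening"]<.6:
    bot.movel([x,y,60],max_speed=40); bot.movel([x,y,160],max_speed=100)
    cv2.imwrite("pics/g.png",imaging.capture("wrist"))
s=bot.get_state(); print(s["opening"],s["gripper_force"],s["tcp_pos"].round(1),s["contact_force"].round(1),s["t"])
E
```

```text
[519.1 130.1  31.1] [-0.2  0.5 -0.4]
0.3608574195479045 40.56945204734802 [518.8 130.   31. ] [-1.6 -0.7  4.7]
0.3588120146711891 39.954103231430054 [517.9 129.9 159.2] [-0.2  0.4 -2.2] 32.2917
```

View pics/g.png

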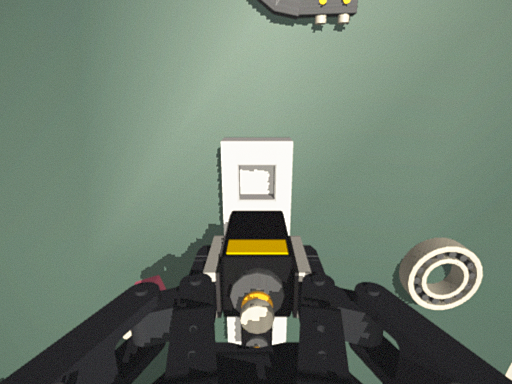

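The switch is held upright between the pads at (257,265), and its pocket at (257,181) is empty. Now to the tray.

```bash
python3 - <<'E'
from press import *
R=[np.pi,0,1.325]; x,y=482,-274.7
bot.move_ptp([x,y,160],R); bot.movel([x,y,40],max_speed=100); bot.dwell(.2)
s=bot.get_state(); print(s["tcp_pos"].round(1),s["opening"])
h=bot.movel([x,y,24.5],max_speed=12,threshold=3); s=bot.get_state(); print(h,s["tcp_pos"].round(1),s["contact_force"].round(1))
if h:
    bot.grip(0.55); bot.dwell(.2); bot.grip(.75); bot.movel([x,y,160],max_speed=100)
    bot.move_ptp([440,-200,250],R)
    for n in ("top","scene"): cv2.imwrite(f"pics/{n}9.png",imaging.capture(n))
    a,b=[cv2.imread(f"pics/{n}9.png") for n in ("top","scene")]
    cv2.imwrite("pics/end.png",np.hstack([cv2.resize(a[190:290,180:430],(400,160)),cv2.resize(b[150:270,80:300],(390,213))[:160]]))
    cv2.imwrite("pics/end.png",np.vstack([cv2.resize(a[180:290,180:430],(700,308)),cv2.resize(b[150:270,50:300],(700,290))[:290]]))
s=bot.get_state(); print(s["opening"],s["t"])
E
```

```text
[ 482.3 -275.    40.5] 0.3533497559103184
True [ 482.  -274.6   27.1] [-0.3  0.2  4.9]
0.7516092115788836 39.3167
```

View pics/end.png

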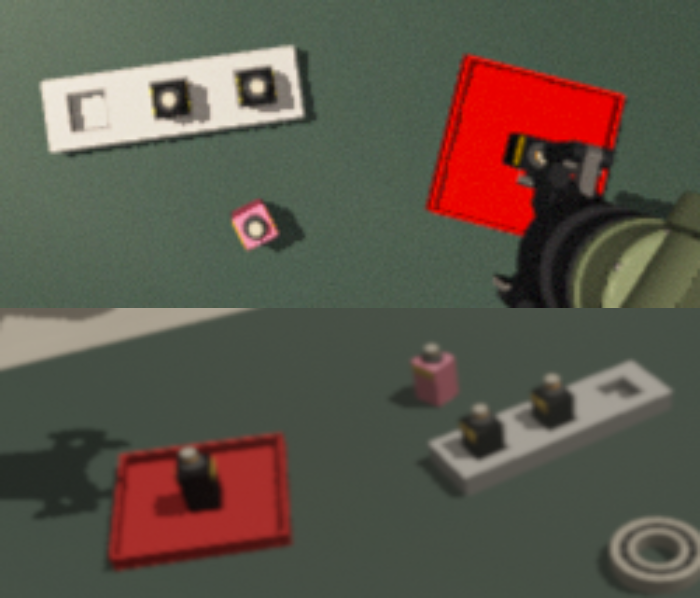

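Top half: two switches remain in the rack and the pocket at left is empty. The stiff switch is in the tray, partly hidden by the arm. I'll move clear and check it stands upright against the projected vertical axis.

```bash
python3 - <<'E'
from press import *
bot.move_ptp([330,80,260],ROT); o=[]
for n in ("top","scene"):
    im=imaging.capture(n); m=imaging.camera_model(n); R=Ro.from_euler("xyz",m["rotation"]).as_matrix()
    P=np.array([[482,-274.7,4],[482,-274.7,60],[482,-274.7,80]]); d=(P-m["position"])@R
    u=np.c_[m["K"][0][0]*d[:,0]/-d[:,2]+m["K"][0][2], m["K"][1][1]*-d[:,1]/-d[:,2]+m["K"][1][2]]; print(u.round(1))
    c=u.mean(0).astype(int)-[30,35]; w=cv2.resize(im[c[1]:c[1]+70,c[0]:c[0]+60],None,fx=6,fy=6); v=w.copy()
    for q in u: cv2.circle(v,tuple(((q-c+.5)*6).astype(int)),4,(255,255,0),-1)
    o.append(v)
cv2.imwrite("pics/chk.png",np.hstack(o)); print(bot.get_state()["t"])
E
```

```text
[[365.6 233.1]
 [372.2 234.5]
 [374.8 235. ]]
[[122.9 230.3]
 [117.9 214.9]
 [116.  209.1]]
40.5667
```

View pics/chk.png

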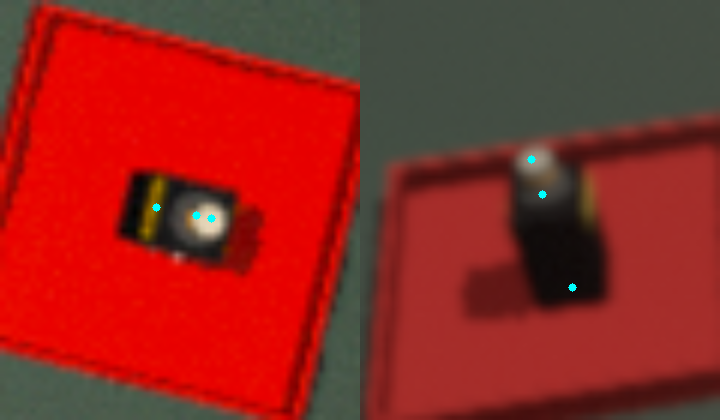

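The switch stands upright: the projected vertical axis runs from the middle of its base to the cap in both views.

```bash
python3 -c "
from bench import bot
print(bot.sign_off())"
```

```text
the job is handed in; nothing more can be done
None
```

Job handed in at about 41 s on the robot clock: I pressed all three switches left to right until they clicked (the left one twice, to be sure of it). The left one was stiff at about 10 N against 5 N for the other two, and it now stands upright in the red reject tray while the two good ones remain in the rack.

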